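# Clear the mug off the kitchen display and set its screen

## Task

The mug is parked on the foot of the kitchen display, in front of the screen, and the screen is leaning too far back to read. First lift the mug off and set it down gently, upright, in the middle of the round cork coaster; then tilt the screen up to 60 degrees from the worktop and leave it standing there by itself. Do not tip the mug, and leave the salt box, the onion and the lemon where they are.

Things in the scene. Friction and masses are not known exactly. Their poses are not given: they have to be found in the camera images.
- display: Kitchen display, fixed to the worktop. Origin on the worktop under the foot; x points from its front (user) to its back, y left, z up. Foot: light wood plate 12 mm thick, x -105 to 55, y -95 to 95 mm, dark rubber pad on the front half where the mug stands. Aluminium discs, 60 mm across, 5 mm thick, at the hinge ends (y -102, +102 mm); a red line on each outer face marks 60 degrees.
- screen_hinge (a point): Middle of the hinge axis, fixed on the display at x +5 mm, z +34 mm in its frame; the hinge runs along the display's y.
- screen_top (a point): Middle of the screen's upper free edge, halfway through its thickness, 140 mm from the hinge axis; moves with the screen. The screen is a flat black slab 190 mm wide, 12 mm thick, with a coloured picture on its front (upper) face; it leans to the display's +x; the space behind and below it is open.
- screen (a joint): Angle of the screen above the worktop, rad: 0 lies flat back (to the display's +x), 1.571 upright; 60 degrees is 1.047. Range 0 to 1.75; starts at 0.40 to 0.75. Friction hinge: stays wherever it is left; raising it takes about 0.4 N m (3 N square to the screen at its upper edge, 8 N if pulled level while it leans far back).
- mug: White ceramic mug with green flowers, 94 mm high, 82 mm across, about 0.28 kg (varies), open at the top and hollow. The handle points along the mug's own -y, at the start to the display's front or right. Origin: at the height of its underside, 15 mm from the mug's axis towards the handle. The rim can be pinched from above, one finger inside: wall 6 mm thick, its middle 37 mm from the axis.
- mug_center (a point): Centre of the mug's underside, on its axis.
- mug_handle (a point): Point in the mug's handle, 65 mm above the underside and 57 mm out from the axis. The handle spans 15 to 84 mm in height, reaches 71 mm from the axis and is solid to the touch (no finger fits through it). It can be pinched across from above here (about 20 mm wide), but needs a firm grip: the mug hangs some 20 degrees askew from it.
- coaster: Round cork coaster, 130 mm across, 6 mm thick, fixed flat on the worktop to the left or right of the display. Origin: centre of its underside.
- salt_box: Round wooden salt box with lid, 70 mm across, 68 mm high, loose, on the other side of the display; leave it. Origin: centre of its underside.
- onion: Brown onion, 69 x 66 x 74 mm, loose, to the left behind; leave it. Origin at its underside.
- lemon: Yellow lemon, 76 x 56 x 55 mm, loose, to the right behind; leave it. Origin at its underside.
Things that resemble listed ones, but are neither listed nor needed, are in the scene too. What is shaped like the mug but blue or purple is not meant.

How it is judged:
By the outcome, as a careful person would: the job done as asked, in the order asked, and still so for the second after the job is handed in, with the robot touching nothing.
It also fails if it takes over 59 s, if anything falls off the work surface, if the arm or the gripper's body presses on something with over 40 N, if the wrist force passes 120 N, or if a joint passes its speed limit or range.

## Robot

A 6-joint arm with a two-finger parallel gripper is mounted at the origin on a cart in front of the work surface, level with it; the furniture and walls round the work are solid. World frame = base frame: x ahead of the robot, y to its left, z up, the work surface at z = 0. Lengths are in m, angles in degrees, forces in N, time in s.
With the tool pointing down it reaches from about 0.3 to 1 m from the base axis. Payload 5.1 kg.
Tool frame: the origin (TCP) lies at the very end of the fingers, on their centre line; the grasp point (between the pads) lies 19 mm behind it (arm.grasp_offset is the distance from the TCP to the grasp point, in m); z points along the fingers, y is the line along which they close (so a half turn about z gives the same grasp; the last joint's range is limited). The gripper opens to 95 mm and grips with 3 to 60 N. Pads are 20 mm wide; open, the fingers measure 119 mm over their backs; the gripper's body (75 mm by 180 mm) begins 59 mm behind the grasp point.
Start: joints at [-76.696, 7.093, 94.555, -0, 78.352, -4.733], TCP at [0.201, -0.618, 0.215] pointing down, gripper open.
Joint ranges: [-149.61, 149.61], [-58.7, 133.49], [1.44, 155.28], [-77.14, 257.14], [18.33, 153.61], [-166.67, 166.67]. Speed limits (degrees/s): [147.25, 147.25, 180, 180, 180, 180].

## Interface

Orientations are given as a 3x3 rotation matrix whose columns are the frame's x, y, z axes.
In Python, from cell import arm gives the robot as it stands.
- The arm moves only by the tool jog_arm, never from a script. Its argument "commands" is a list of rows, each an object of numbers: "hand": the finger opening in cm, from 0 to 9.51; "x", "y", "z": the shift along the tool's x, y, z in cm; "wx", "wy", "wz": the turn, a rotation vector about the tool's x, y, z in rad. A call has 1 to 20 rows; each row shifts and turns the commanded pose from where the row before left it, along the tool's axes as they then stand; what a row does not reach is not made up. A row lasts 1/8 s, in which the tool goes at most 62.5 mm and 10.7 degrees, less where a joint would pass 70% of its speed; a pose out of reach is approached as far as the arm can. A call with a gripper value outside its range is refused whole. The fingers move at their own pace and stop on an object; "grip_force" is the grip in N (left out, the last holds). Time passes only in rows, so rows that do not move let the fingers close. It gives the time, the measured TCP pose, the force, the opening and the grip force at its end, in the units of the state.
- arm.get_obs(): the state, without advancing time (a new reading comes with each control period).
- arm.camera(name): name is "scene" or "top" or "wrist"; returns a dict with "img" (480x640x3 uint8, red, green, blue), "camera_matrix" (3x3 intrinsics, pixels), "R" (3x3) and "t" (3): a world point X has camera coordinates R X + t; the wrist camera has in their place "tool_from_camera" (4x4, takes a point from camera to tool coordinates, whose origin is the TCP and whose axes are the flange's). Camera axes: x right, y down, z forward; pixel columns grow to the right and rows downward; lengths in m; the calibration is good to about 2 mm. A picture is of the moment at which its call begins: read the wrist's pose just before it. There is no depth.
- arm.sign_off(): hands the job in; it is judged then, once.
The state is a dict: "clock": time; "qpos": joint angles; "qd": joint speeds; "joint_efforts": joint torques, N m; "tool_pos": TCP position; "ee_rot": TCP orientation; "contact_force": force on the tool from outside, world axes, zero at the start; "wrist_torque": the same for the moment, N m; "grip_width": opening from 0.0 (shut) to 1.0 (fully open); "grasp_force": force on a finger pad.
Only numpy, scipy, OpenCV 4.12 (cv2) and the standard library are available. Lean on these libraries where they do the work, as an engineer would, in place of code of your own. Each camera call takes 0.05 s, during which the arm holds its last target. There are 200 camera calls.

## Working session

There is one attempt and no reset: what is moved stays moved. The work goes in short steps, Python scripts to look and compute and a tool call to move; the robot and the scene stay as the last step left them, time stands still between calls to the robot, and variables do not carry over. Pictures are saved under pics/ and viewed, at most 10 in all, crops included, and the job is handed in when it is done.

Besides the shell and the picture viewer there is one more tool, called after ">>>" by a JSON object that holds its "fn" and its "kwargs". jog_arm: Moves the arm, as the interface text tells. Its arguments: {"type":"object","properties":{"commands":{"type":"array"},"grip_force":{"type":"number"}},"required":["commands"]}

```bash
mkdir -p pics; cat > h.py <<'E'
import numpy as np, cv2
from cell import arm
def ray(c,px):
    K=np.array(c["camera_matrix"]);R=np.array(c["R"]);t=np.array(c["t"])
    d=R.T@np.linalg.inv(K)@np.array([px[0],px[1],1.]);return -R.T@t,d/np.linalg.norm(d)
def plane(c,px,z):
    o,d=ray(c,px);return o+d*(z-o[2])/d[2]
def proj(c,X):
    p=np.array(c["camera_matrix"])@(np.array(c["R"])@np.array(X)+np.array(c["t"]));return p[:2]/p[2]
def tri(rs):
    A=0;b=0
    for o,d in rs:
        P=np.eye(3)-np.outer(d,d);A=A+P;b=b+P@o
    X=np.linalg.solve(A,b);return X,[np.linalg.norm((np.eye(3)-np.outer(d,d))@(X-o)) for o,d in rs]
def wcam():
    s=arm.get_obs();c=arm.camera("wrist");T=np.eye(4);T[:3,:3]=s["ee_rot"];T[:3,3]=s["tool_pos"]
    M=np.linalg.inv(T@np.array(c["tool_from_camera"]));c["R"]=M[:3,:3];c["t"]=M[:3,3];return c
E
python3 - <<'E'
from h import *
import pickle
for n in("scene","top"):
    c=arm.camera(n);cv2.imwrite(f"pics/{n}0.png",c["img"][:,:,::-1]);pickle.dump(c,open(n+".pkl","wb"))
    o,_=ray(c,(320,240));print(n,o.round(3),c["camera_matrix"])
print(arm.get_obs())
E
```

```text
scene [0.407 0.927 1.455] [[610.87165666   0.         322.06515022]
 [  0.         610.87165666 250.29001762]
 [  0.           0.           1.        ]]
top [0.284 0.079 1.517] [[528.47057631   0.         321.47453872]
 [  0.         528.47057631 232.87482189]
 [  0.           0.           1.        ]]
{'clock': 0.1, 'qpos': array([-7.66934164e+01,  7.12929188e+00,  9.46243072e+01, -1.65033359e-03,
        7.83513191e+01, -4.73197785e+00]), 'qd': array([ 0.00249621, -0.08332558, -0.29197283, -0.02761537,  0.11216201,
        0.04027599]), 'joint_efforts': array([ 4.80934832e-04, -4.18882692e+01, -3.61096215e+01,  7.76143768e-02,
        4.61939746e-02, -6.85338659e-05]), 'tool_pos': array([ 0.20111805, -0.61750869,  0.21353536]), 'ee_rot': array([[ 9.50846544e-01,  3.09662153e-01, -4.48917550e-04],
       [ 3.09662454e-01, -9.50844894e-01,  1.77551235e-03],
       [ 1.22958017e-04, -1.82725269e-03, -9.99998323e-01]]), 'contact_force': array([-0.46930375,  0.00596455, -0.42750658]), 'wrist_torque': array([ 0.01172874,  0.00138818, -0.01106056]), 'grasp_force': 0.0, 'grip_width': 0.9976839522990798}
```

View pics/scene0.png

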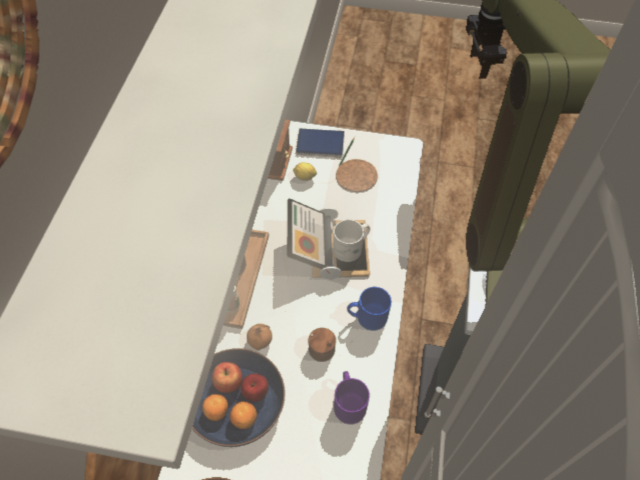

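View pics/top0.png

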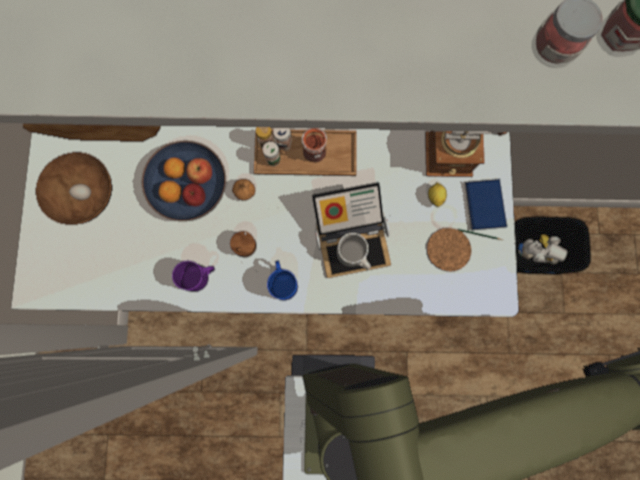

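The scene view shows the display at (330,245) with the white mug at (349,240) on its foot, the coaster at (357,176), and the salt box at (322,345). In the top view these are the mug (352,249), coaster (449,249) and salt box (243,243). The overhead cabinet is above row 125.
Mug candidates in the top view are white (352,249), blue (283,283) and purple (191,275). The white one fits because it is the only white one and it stands on the foot in front of the screen. I'll confirm this in a crop.

```bash
python3 - <<'E'
from h import *
import pickle
t=pickle.load(open("top.pkl","rb"));s=pickle.load(open("scene.pkl","rb"))
a=cv2.resize(t["img"][180:280,300:400],(400,400),interpolation=cv2.INTER_CUBIC)
b=cv2.resize(s["img"][190:290,280:380],(400,400),interpolation=cv2.INTER_CUBIC)
cv2.imwrite("pics/crop1.png",np.hstack([a,b])[:,:,::-1])
# coaster
for c,p in((t,(449,249)),(s,(357,176))):
    lab=cv2.cvtColor(c["img"],cv2.COLOR_RGB2LAB).astype(int)
    m=((lab[:,:,2]>138)&(lab[:,:,0]<190)).astype(np.uint8);m=cv2.morphologyEx(m,cv2.MORPH_OPEN,np.ones((3,3)))
    w=np.zeros_like(m);w[p[1]-30:p[1]+30,p[0]-30:p[0]+30]=1;m*=w
    cs,_=cv2.findContours(m,cv2.RETR_EXTERNAL,cv2.CHAIN_APPROX_NONE);k=max(cs,key=cv2.contourArea)
    e=cv2.fitEllipse(k);print(e,plane(c,e[0],.006).round(4))
    P=np.array([plane(c,q[0],.006)[:2] for q in k]).astype(np.float32);print(cv2.minEnclosingCircle(P))
    c["cc"]=e[0]
print(tri([ray(t,t["cc"]),ray(s,s["cc"])]))
E
```

```text
((448.711181640625, 248.9815673828125), (41.91429901123047, 43.96296310424805), 124.2531967163086) [ 0.514  -0.3029  0.006 ]
((0.5145426988601685, -0.30345407128334045), 0.06470371037721634)
((356.2743835449219, 174.74838256835938), (31.23615837097168, 41.202003479003906), 93.95515441894531) [ 0.516  -0.3056  0.006 ]
((0.516473650932312, -0.30698439478874207), 0.06547779589891434)
(array([ 0.51462492, -0.30218982,  0.00965667]), [np.float64(0.00116306849586493), np.float64(0.001163068495865095)])
```

View pics/crop1.png

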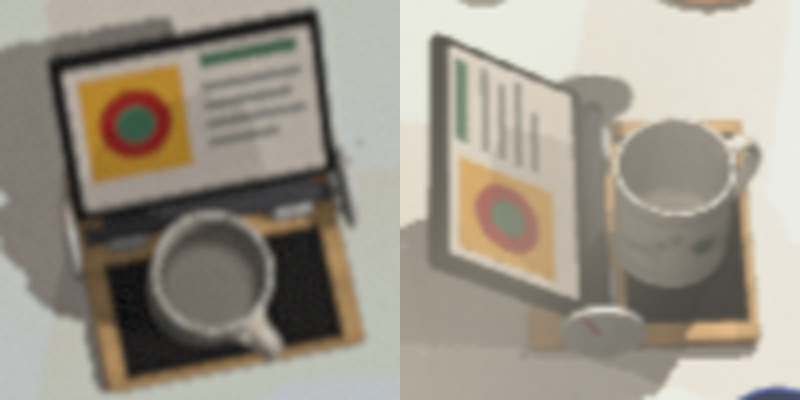

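The crop confirms it: white mug with a green leaf, standing on the pad. Its rim centre is at about (353,246.6) in top and (348.6,232) in scene, with the handle front-right at top (368,267).

```bash
python3 - <<'E'
from h import *
import pickle
t=pickle.load(open("top.pkl","rb"));s=pickle.load(open("scene.pkl","rb"))
T=lambda x,y:(300+x/4-.4,180+y/4-.4); S=lambda x,y:(280+(x-400)/4-.4,190+y/4-.4)
for n,a,b in(("rim",T(211,269),S(674,167)),("handle",T(262,340),S(750,160)),("scrTL",T(50,60),S(434,262)),("scrTR",T(317,12),S(434,36)),("footFL",T(103,389),S(758,350)),("footFR",T(363,342),S(742,122))):
    X,e=tri([ray(t,a),ray(s,b)]);print(n,X.round(4),np.round(e[0],4))
print("rim@.106",plane(t,T(211,269),.106).round(4),plane(s,S(674,167),.106).round(4))
FL=plane(t,T(103,389),.012);FR=plane(t,T(363,342),.012);print(FL,FR,np.linalg.norm(FL-FR))
y=(FL-FR)[:2];y/=np.linalg.norm(y);x=np.array([y[1],-y[0]]);print("x",x,"yaw",np.degrees(np.arctan2(x[1],x[0])))
O=(FL+FR)[:2]/2+x*.105;print("origin",O,"hinge",O+x*.005)
for L,c in ((T,t),):
  for p in((211,269),):print("mug in display",(lambda d:(d@x,d@y))(plane(c,L(*p),.106)[:2]-O))
print("cabinet edge @0.4..0.8",[plane(t,(320,122),z).round(2) for z in(.4,.6,.8)])
E
```

```text
rim [ 0.4995 -0.0166  0.1104] 0.0003
handle [ 0.4533 -0.0534  0.0809] 0.002
scrTL [0.6398 0.0945 0.121 ] 0.0006
scrTR [ 0.6783 -0.0875  0.1203] 0.0015
footFL [0.4262 0.0534 0.009 ] 0.0006
footFR [ 0.4635 -0.1321  0.0153] 0.0005
rim@.106 [ 0.4999 -0.0168  0.106 ] [ 0.5002 -0.0197  0.106 ]
[0.42642816 0.05333411 0.012     ] [ 0.46337659 -0.13246439  0.012     ] 0.18943672228071742
x [0.98079456 0.19504366] yaw 11.24727410779653
origin [ 0.54788581 -0.01908555] hinge [ 0.55278978 -0.01811034]
mug in display (np.float64(-0.04661720436018322), np.float64(0.011587537042481512))
cabinet edge @0.4..0.8 [array([0.74, 0.08, 0.4 ]), array([0.65, 0.08, 0.6 ]), array([0.57, 0.08, 0.8 ])]
```

Measured from two views: mug axis about (0.4995,-0.018) with rim at z≈0.108. The hinge is at (0.553,-0.018), yaw 11.2°, and the screen is at about 39°. The coaster is at (0.5145,-0.303). I'll now fly to above the left rim.

>>> {"fn": "jog_arm", "kwargs": {"commands": [{"wz": 0.12, "z": -3.7, "hand": 4}, {"x": 3.13, "y": -4.38}, {"x": 3.13, "y": -4.38}, {"x": 3.13, "y": -4.38}, {"x": 3.13, "y": -4.38}, {"x": 3.13, "y": -4.38}, {"x": 3.13, "y": -4.38}, {"x": 3.13, "y": -4.38}, {"x": 3.13, "y": -4.38}, {"x": 3.13, "y": -4.38}, {"x": 3.13, "y": -4.38}, {"x": 3.13, "y": -4.38}, {"x": 3.13, "y": -4.38}, {"x": 3.13, "y": -4.38}, {}, {}]}}

```text
invalid input at $.commands[0]: expected keys hand, x, y, z, wx, wy, wz
```

```bash
python3 - <<'E'
from h import *
import pickle
s=arm.get_obs();c=wcam();pickle.dump((s,c),open("w1.pkl","wb"))
cv2.imwrite("pics/w1.png",c["img"][:,:,::-1])
print(s["clock"],s["tool_pos"],s["ee_rot"].round(4),s["grip_width"],ray(c,(320,240)))
for z in(.106,):print([proj(c,(0.4995+r*np.cos(a),-.0175+r*np.sin(a),z)).round(0) for r,a in((0,0),(.04,0),(.04,1.57),(.04,3.14),(.04,4.71))])
E
```

```text
0.1 [ 0.20111805 -0.61750869  0.21353536] [[ 9.508e-01  3.097e-01 -4.000e-04]
 [ 3.097e-01 -9.508e-01  1.800e-03]
 [ 1.000e-04 -1.800e-03 -1.000e+00]] 0.9976839522990798 (array([ 0.27872842, -0.59278661,  0.38303838]), array([-0.26656209, -0.09571043, -0.95905379]))
[array([-712., -731.]), array([-760., -887.]), array([-819., -779.]), array([-671., -595.]), array([-610., -684.])]
```

View pics/w1.png

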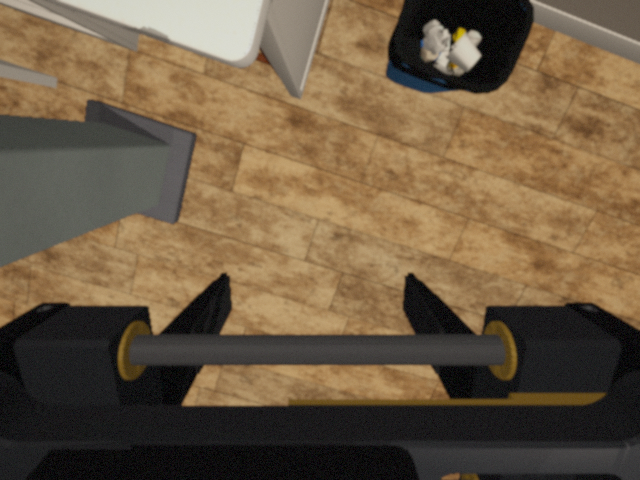

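The move was refused because every row needs all the keys. The wrist view shows only the floor beside the table, since the arm hasn't moved.

>>> {"fn": "jog_arm", "kwargs": {"commands": [{"hand": 4, "x": 0, "y": 0, "z": -3.7, "wx": 0, "wy": 0, "wz": 0.12}, {"hand": 4, "x": 3.13, "y": -4.38, "z": 0, "wx": 0, "wy": 0, "wz": 0}, {"hand": 4, "x": 3.13, "y": -4.38, "z": 0, "wx": 0, "wy": 0, "wz": 0}, {"hand": 4, "x": 3.13, "y": -4.38, "z": 0, "wx": 0, "wy": 0, "wz": 0}, {"hand": 4, "x": 3.13, "y": -4.38, "z": 0, "wx": 0, "wy": 0, "wz": 0}, {"hand": 4, "x": 3.13, "y": -4.38, "z": 0, "wx": 0, "wy": 0, "wz": 0}, {"hand": 4, "x": 3.13, "y": -4.38, "z": 0, "wx": 0, "wy": 0, "wz": 0}, {"hand": 4, "x": 3.13, "y": -4.38, "z": 0, "wx": 0, "wy": 0, "wz": 0}, {"hand": 4, "x": 3.13, "y": -4.38, "z": 0, "wx": 0, "wy": 0, "wz": 0}, {"hand": 4, "x": 3.13, "y": -4.38, "z": 0, "wx": 0, "wy": 0, "wz": 0}, {"hand": 4, "x": 3.13, "y": -4.38, "z": 0, "wx": 0, "wy": 0, "wz": 0}, {"hand": 4, "x": 3.13, "y": -4.38, "z": 0, "wx": 0, "wy": 0, "wz": 0}, {"hand": 4, "x": 3.13, "y": -4.38, "z": 0, "wx": 0, "wy": 0, "wz": 0}, {"hand": 4, "x": 3.13, "y": -4.38, "z": 0, "wx": 0, "wy": 0, "wz": 0}, {"hand": 4, "x": 0, "y": 0, "z": 0, "wx": 0, "wy": 0, "wz": 0}, {"hand": 4, "x": 0, "y": 0, "z": 0, "wx": 0, "wy": 0, "wz": 0}]}}

```text
clock: 2.15
tool_pos: [0.4899, 0.0192, 0.2513]
ee_rot: [[0.981, 0.194, -0.001], [0.194, -0.981, -0.0], [-0.001, 0.0, -1.0]]
contact_force: [-0.2, -0.8, -0.3]
grip_width: 0.416
grasp_force: 0.0
```

```bash
python3 - <<'E'
from h import *
import pickle
s=arm.get_obs();c=wcam();pickle.dump((s,c),open("w2.pkl","wb"))
cv2.imwrite("pics/w2.png",c["img"][:,:,::-1])
print(s["clock"],s["tool_pos"],s["ee_rot"].round(4),s["grip_width"],s["contact_force"])
print([proj(c,(0.4995+r*np.cos(a),-.0175+r*np.sin(a),.107)).round(0) for r,a in((0,0),(.04,0),(.04,1.57),(.04,3.14),(.04,4.71))])
E
```

```text
2.15 [0.48988288 0.01924649 0.25126894] [[ 9.810e-01  1.941e-01 -9.000e-04]
 [ 1.941e-01 -9.810e-01 -4.000e-04]
 [-1.000e-03  2.000e-04 -1.000e+00]] 0.416118922606552 [-0.20556109 -0.79713231 -0.33653139]
[array([356., 226.]), array([366., 185.]), array([315., 219.]), array([347., 265.]), array([396., 234.])]
```

View pics/w2.png

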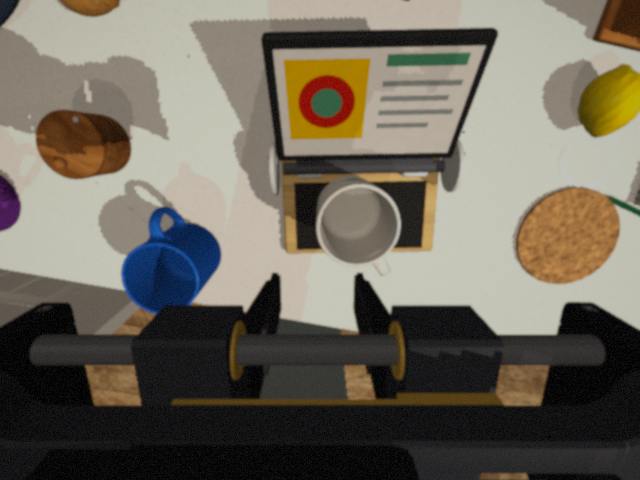

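The wrist view shows the mug rim as an ellipse centred near (358.5,223), with the handle at (382,267). The coaster is centred near (568,235), the screen's upper corners are (264,36) and (494,31), and the foot's front corners are (288,252) and (432,250).

```bash
python3 - <<'E'
from h import *
import pickle
s,c=pickle.load(open("w2.pkl","rb"));t=pickle.load(open("top.pkl","rb"));sc=pickle.load(open("scene.pkl","rb"))
lab=cv2.cvtColor(c["img"],cv2.COLOR_RGB2LAB).astype(int)
m=((lab[:,:,2]>138)&(lab[:,:,0]<190)).astype(np.uint8);m[:, :505]=0;m[:180]=0;m[290:]=0
m=cv2.morphologyEx(m,cv2.MORPH_OPEN,np.ones((5,5)))
k=max(cv2.findContours(m,0,1)[0],key=cv2.contourArea);e=cv2.fitEllipse(k);P=np.array([plane(c,q[0],.006)[:2] for q in k]).astype(np.float32)
print("coaster",e,plane(c,e[0],.006),cv2.minEnclosingCircle(P))
print("rim",plane(c,(358.5,223),.107),tri([ray(c,(358.5,223)),ray(t,(352.35,246.85)),ray(sc,(348.1,231.35))]))
print("rim pts",[ (plane(c,p,.107)).round(4) for p in((316,222),(401,225),(358,179),(359,267))])
print("handle",plane(c,(382,267),.08))
TL,_=tri([ray(c,(264,36)),ray(t,(312.1,194.6)),ray(sc,(288.1,255.1))]);TR,_=tri([ray(c,(494,31)),ray(t,(378.9,182.6)),ray(sc,(288.1,198.6))]);print("TL TR",TL,TR,np.linalg.norm(TL-TR))
print("foot",plane(c,(288,252),.012),plane(c,(433,250),.012))
E
```

```text
coaster ((568.2113037109375, 235.212646484375), (89.26627349853516, 110.28045654296875), 54.326454162597656) [ 0.51843412 -0.30390487  0.006     ] ((0.5169371366500854, -0.3050757944583893), 0.06697699427604675)
rim [ 0.50330823 -0.0191328   0.107     ] (array([ 0.50103616, -0.01854948,  0.10585408]), [np.float64(0.002154915748500811), np.float64(0.0020330794950236685), np.float64(0.0013764483735971098)])
rim pts [array([0.4964, 0.021 , 0.107 ]), array([ 0.5093, -0.0596,  0.107 ]), array([ 0.5439, -0.0091,  0.107 ]), array([ 0.4595, -0.0299,  0.107 ])]
handle [ 0.45485229 -0.05996163  0.08      ]
TL TR [0.64036576 0.09291967 0.11771977] [ 0.67837305 -0.08714985  0.11990921] 0.18404994357431353
foot [0.42838773 0.04427115 0.012     ] [ 0.46708088 -0.13715209  0.012     ]
```

>>> {"fn": "jog_arm", "kwargs": {"commands": [{"hand": 4, "x": 0.4, "y": 0.2, "z": 4, "wx": 0, "wy": 0, "wz": 0}, {"hand": 4, "x": 0, "y": 0, "z": 5, "wx": 0, "wy": 0, "wz": 0}, {"hand": 4, "x": 0, "y": 0, "z": 3, "wx": 0, "wy": 0, "wz": 0}, {"hand": 4, "x": 0, "y": 0, "z": 2, "wx": 0, "wy": 0, "wz": 0}, {"hand": 4, "x": 0, "y": 0, "z": 2, "wx": 0, "wy": 0, "wz": 0}, {"hand": 4, "x": 0, "y": 0, "z": 1.5, "wx": 0, "wy": 0, "wz": 0}, {"hand": 4, "x": 0, "y": 0, "z": 0, "wx": 0, "wy": 0, "wz": 0}, {"hand": 4, "x": 0, "y": 0, "z": 0, "wx": 0, "wy": 0, "wz": 0}, {"hand": 2, "x": 0, "y": 0, "z": 0, "wx": 0, "wy": 0, "wz": 0}, {"hand": 1.2, "x": 0, "y": 0, "z": 0, "wx": 0, "wy": 0, "wz": 0}, {"hand": 0.9, "x": 0, "y": 0, "z": 0, "wx": 0, "wy": 0, "wz": 0}, {"hand": 0.9, "x": 0, "y": 0, "z": 0, "wx": 0, "wy": 0, "wz": 0}], "grip_force": 5}}

```text
clock: 3.7
tool_pos: [0.4947, 0.018, 0.0769]
ee_rot: [[0.981, 0.194, 0.0], [0.194, -0.981, -0.001], [0.0, 0.001, -1.0]]
contact_force: [-0.2, -1.6, 0.4]
grip_width: 0.106
grasp_force: 0.6
```

>>> {"fn": "jog_arm", "kwargs": {"commands": [{"hand": 0.6, "x": 0, "y": 0, "z": 0, "wx": 0, "wy": 0, "wz": 0}, {"hand": 0, "x": 0, "y": 0, "z": 0, "wx": 0, "wy": 0, "wz": 0}, {"hand": 0, "x": 0, "y": 0, "z": 0, "wx": 0, "wy": 0, "wz": 0}, {"hand": 0, "x": 0, "y": 0, "z": 0, "wx": 0, "wy": 0, "wz": 0}], "grip_force": 40}}

```text
clock: 4.2
tool_pos: [0.4947, 0.0175, 0.0772]
ee_rot: [[0.981, 0.193, 0.0], [0.193, -0.981, -0.001], [-0.0, 0.001, -1.0]]
contact_force: [-3.1, -4.4, 5.8]
grip_width: 0.074
grasp_force: 38.6
```

>>> {"fn": "jog_arm", "kwargs": {"commands": [{"hand": 0, "x": 0, "y": 0, "z": -0.5, "wx": 0, "wy": 0, "wz": 0}, {"hand": 0, "x": 0, "y": 0, "z": -1, "wx": 0, "wy": 0, "wz": 0}, {"hand": 0, "x": 0, "y": 0, "z": -2, "wx": 0, "wy": 0, "wz": 0}, {"hand": 0, "x": 0, "y": 0, "z": -2, "wx": 0, "wy": 0, "wz": 0}, {"hand": 0, "x": 0, "y": 0, "z": -1.5, "wx": 0, "wy": 0, "wz": 0}, {"hand": 0, "x": 0, "y": 0, "z": -1, "wx": 0, "wy": 0, "wz": 0}, {"hand": 0, "x": 0, "y": 0, "z": 0, "wx": 0, "wy": 0, "wz": 0}, {"hand": 0, "x": 0, "y": 0, "z": 0, "wx": 0, "wy": 0, "wz": 0}]}}

```text
clock: 5.2
tool_pos: [0.494, 0.0182, 0.1558]
ee_rot: [[0.981, 0.194, -0.001], [0.194, -0.981, 0.0], [-0.001, -0.001, -1.0]]
contact_force: [-0.7, -0.4, -3.5]
grip_width: 0.068
grasp_force: 39.8
```

```bash
python3 - <<'E'
from h import *
import pickle
s=arm.get_obs();w=wcam();c=arm.camera("scene");t=arm.camera("top");pickle.dump((s,w,c,t),open("l.pkl","wb"))
print(s["clock"],s["tool_pos"],s["contact_force"],s["wrist_torque"],s["grip_width"])
a=cv2.resize(c["img"][180:280,280:400],(480,400),interpolation=cv2.INTER_CUBIC)
b=cv2.resize(w["img"][130:330,240:500],(320,246));b=np.vstack([b,cv2.resize(t["img"][210:285,300:455],(320,154))])
cv2.imwrite("pics/lift.png",np.hstack([a,b])[:,:,::-1])
E
```

```text
5.2 [0.4939766  0.01821915 0.15581156] [-0.71504375 -0.40977178 -3.48704585] [ 0.09865463  0.03781429 -0.01499903] 0.06846097912449292
```

View pics/lift.png

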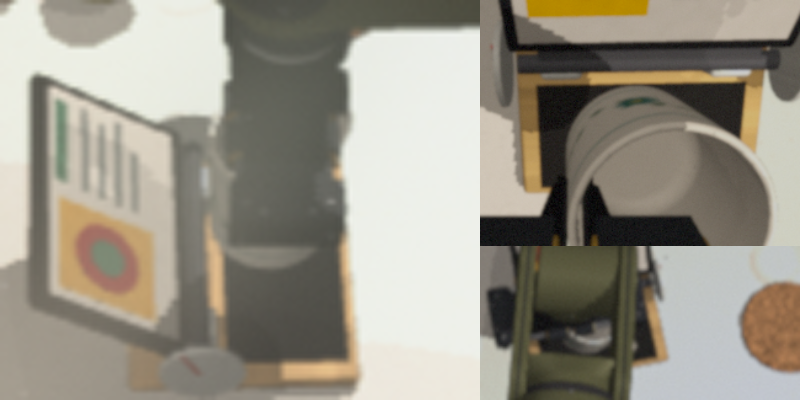

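The mug has been lifted upright and the screen hasn't moved. The mug rim is in the wrist view at the right. I'll now carry it to the coaster.

>>> {"fn": "jog_arm", "kwargs": {"commands": [{"hand": 0, "x": -0.21, "y": 1.5, "z": 0, "wx": 0, "wy": 0, "wz": 0}, {"hand": 0, "x": -0.43, "y": 3, "z": 0, "wx": 0, "wy": 0, "wz": 0}, {"hand": 0, "x": -0.57, "y": 4, "z": 0, "wx": 0, "wy": 0, "wz": 0}, {"hand": 0, "x": -0.57, "y": 4, "z": 0, "wx": 0, "wy": 0, "wz": 0}, {"hand": 0, "x": -0.57, "y": 4, "z": 0, "wx": 0, "wy": 0, "wz": 0}, {"hand": 0, "x": -0.57, "y": 4, "z": 0, "wx": 0, "wy": 0, "wz": 0}, {"hand": 0, "x": -0.57, "y": 4, "z": 0, "wx": 0, "wy": 0, "wz": 0}, {"hand": 0, "x": -0.36, "y": 2.5, "z": 0, "wx": 0, "wy": 0, "wz": 0}, {"hand": 0, "x": -0.2, "y": 1.4, "z": 0, "wx": 0, "wy": 0, "wz": 0}, {"hand": 0, "x": 0, "y": 0, "z": 1, "wx": 0, "wy": 0, "wz": 0}, {"hand": 0, "x": 0, "y": 0, "z": 2, "wx": 0, "wy": 0, "wz": 0}, {"hand": 0, "x": 0, "y": 0, "z": 2, "wx": 0, "wy": 0, "wz": 0}, {"hand": 0, "x": 0, "y": 0, "z": 1, "wx": 0, "wy": 0, "wz": 0}, {"hand": 0, "x": 0, "y": 0, "z": 0.5, "wx": 0, "wy": 0, "wz": 0}, {"hand": 0, "x": 0, "y": 0, "z": 0, "wx": 0, "wy": 0, "wz": 0}, {"hand": 0, "x": 0, "y": 0, "z": 0, "wx": 0, "wy": 0, "wz": 0}]}}

```text
clock: 7.35
tool_pos: [0.5103, -0.2686, 0.0925]
ee_rot: [[0.981, 0.194, 0.001], [0.194, -0.981, -0.001], [0.001, 0.001, -1.0]]
contact_force: [0.1, -0.1, -2.7]
grip_width: 0.068
grasp_force: 39.8
```

```bash
python3 - <<'E'
from h import *
import pickle
s=arm.get_obs();w=wcam();c=arm.camera("scene");pickle.dump((s,w,c),open("p.pkl","wb"))
print(s["clock"],s["tool_pos"],s["contact_force"],s["wrist_torque"],s["grip_width"])
a=cv2.resize(c["img"][130:230,310:410],(400,400),interpolation=cv2.INTER_CUBIC)
b=cv2.resize(w["img"][130:380,200:450],(400,400))
cv2.imwrite("pics/place.png",np.hstack([a,b])[:,:,::-1])
E
```

```text
7.35 [ 0.51030103 -0.26864976  0.09249783] [ 0.1070903  -0.14018677 -2.69197055] [ 0.07657619  0.02430286 -0.03941972] 0.06836148888020306
```

View pics/place.png

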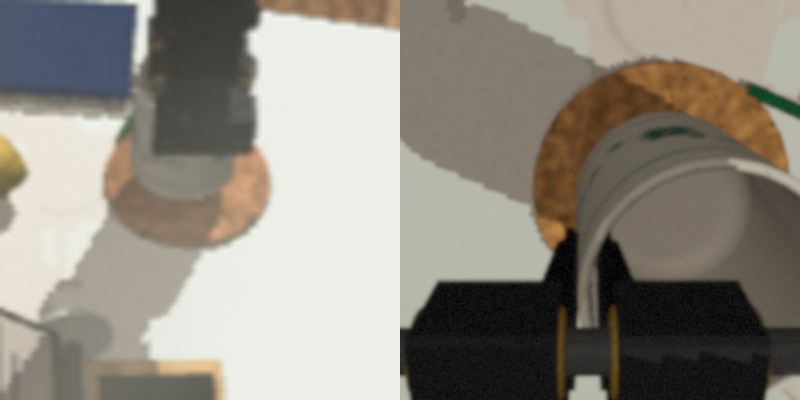

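The mug is over the coaster, with its base centred there in both crops (coaster at about (188,185) in the left crop). I'll now lower it gently.

>>> {"fn": "jog_arm", "kwargs": {"commands": [{"hand": 0, "x": -0.1, "y": 0, "z": 0.7, "wx": 0, "wy": 0, "wz": 0}, {"hand": 0, "x": 0, "y": 0, "z": 0.5, "wx": 0, "wy": 0, "wz": 0}, {"hand": 0, "x": 0, "y": 0, "z": 0.3, "wx": 0, "wy": 0, "wz": 0}, {"hand": 0, "x": 0, "y": 0, "z": 0.2, "wx": 0, "wy": 0, "wz": 0}, {"hand": 0, "x": 0, "y": 0, "z": 0.1, "wx": 0, "wy": 0, "wz": 0}, {"hand": 0, "x": 0, "y": 0, "z": 0.1, "wx": 0, "wy": 0, "wz": 0}, {"hand": 0, "x": 0, "y": 0, "z": 0, "wx": 0, "wy": 0, "wz": 0}]}}

```text
clock: 8.32
tool_pos: [0.509, -0.2686, 0.0729]
ee_rot: [[0.981, 0.194, 0.0], [0.194, -0.981, -0.0], [0.0, 0.0, -1.0]]
contact_force: [-0.3, 0.5, -1.6]
grip_width: 0.064
grasp_force: 39.9
```

Slight unloading. I'll continue down in 1 mm steps.

>>> {"fn": "jog_arm", "kwargs": {"commands": [{"hand": 0, "x": 0, "y": 0, "z": 0.1, "wx": 0, "wy": 0, "wz": 0}, {"hand": 0, "x": 0, "y": 0, "z": 0.1, "wx": 0, "wy": 0, "wz": 0}, {"hand": 0, "x": 0, "y": 0, "z": 0, "wx": 0, "wy": 0, "wz": 0}]}}

```text
clock: 8.7
tool_pos: [0.5093, -0.2685, 0.0719]
ee_rot: [[0.981, 0.194, 0.001], [0.194, -0.981, -0.0], [0.001, 0.0, -1.0]]
contact_force: [-2.2, 3.2, 5.2]
grip_width: 0.069
grasp_force: 40.2
```

>>> {"fn": "jog_arm", "kwargs": {"commands": [{"hand": 0.7, "x": 0, "y": 0, "z": 0, "wx": 0, "wy": 0, "wz": 0}, {"hand": 1.2, "x": 0, "y": 0, "z": 0, "wx": 0, "wy": 0, "wz": 0}, {"hand": 2.5, "x": 0, "y": 0, "z": 0, "wx": 0, "wy": 0, "wz": 0}, {"hand": 3.5, "x": 0, "y": 0, "z": 0, "wx": 0, "wy": 0, "wz": 0}, {"hand": 3.5, "x": 0, "y": 0, "z": 0, "wx": 0, "wy": 0, "wz": 0}, {"hand": 3.5, "x": 0, "y": 0, "z": -1, "wx": 0, "wy": 0, "wz": 0}, {"hand": 3.5, "x": 0, "y": 0, "z": -3, "wx": 0, "wy": 0, "wz": 0}, {"hand": 3.5, "x": 0, "y": 0, "z": -5, "wx": 0, "wy": 0, "wz": 0}, {"hand": 3.5, "x": 0, "y": 0, "z": -5, "wx": 0, "wy": 0, "wz": 0}, {"hand": 3.5, "x": -3, "y": 0, "z": -2, "wx": 0, "wy": 0, "wz": 0}, {"hand": 3.5, "x": -3, "y": 0, "z": 0, "wx": 0, "wy": 0, "wz": 0}, {"hand": 3.5, "x": 0, "y": 0, "z": 0, "wx": 0, "wy": 0, "wz": 0}, {"hand": 3.5, "x": 0, "y": 0, "z": 0, "wx": 0, "wy": 0, "wz": 0}], "grip_force": 10}}

```text
clock: 10.32
tool_pos: [0.4503, -0.2801, 0.2309]
ee_rot: [[0.981, 0.193, 0.001], [0.193, -0.981, -0.0], [0.001, 0.0, -1.0]]
contact_force: [-0.0, 0.7, 0.1]
grip_width: 0.368
grasp_force: 0.0
```

```bash
python3 - <<'E'
from h import *
import pickle
s=arm.get_obs();w=wcam();c=arm.camera("scene");t=arm.camera("top");pickle.dump((s,w,c,t),open("q.pkl","wb"))
print(s["clock"],s["tool_pos"],s["contact_force"],s["qpos"],s["grip_width"])
cv2.imwrite("pics/after.png",w["img"][:,:,::-1])
for z,r in((.006,.065),(.1,.041)):
    m=(.5160,-.3045)
    print([proj(w,(m[0]+r*np.cos(a),m[1]+r*np.sin(a),z)).round(0).tolist() for a in(0,1.57,3.14,4.71)])
E
```

```text
10.325 [ 0.45032798 -0.28006721  0.23089687] [-0.00120768  0.74675828  0.09446176] [-3.76910277e+01 -8.80738127e+00  1.08709728e+02  2.17703709e-02
  8.00621841e+01  4.11530125e+01] 0.36831328135357316
[[362.0, 101.0], [293.0, 149.0], [337.0, 215.0], [404.0, 172.0]]
[[370.0, 118.0], [312.0, 157.0], [348.0, 212.0], [404.0, 176.0]]
```

View pics/after.png

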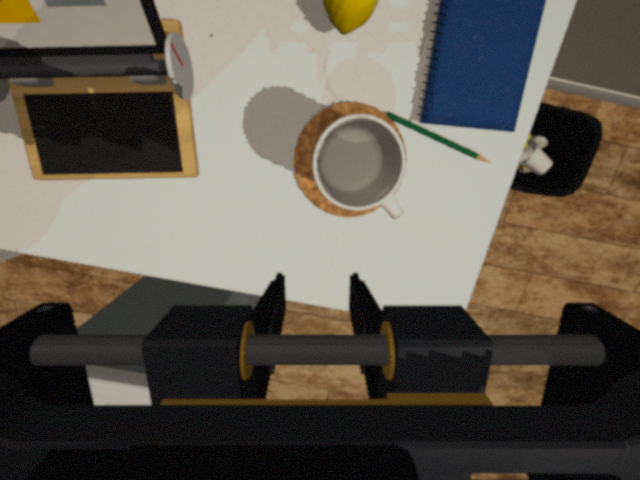

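The mug stands upright on the coaster: rim centre (359,162), coaster spanning columns 294–404 and rows 101–216, which matches the predictions within 2 mm. Next is the screen. I'll pull it up from behind, so first I'll check the overhead cabinet clearance.

```bash
python3 - <<'E'
from h import *
import pickle
t=pickle.load(open("top.pkl","rb"));s=pickle.load(open("scene.pkl","rb"))
# cabinet edge: plane through each camera and edge line -> intersect, edge assumed along world y
def ep(c,a,b):
    o,d=ray(c,a);_,e=ray(c,b);n=np.cross(d,e);return n/np.linalg.norm(n),o
(n1,o1),(n2,o2)=ep(t,(20,125),(620,131)),ep(s,(318,0),(180,465))
d=np.cross(n1,n2);d/=np.linalg.norm(d)
A=np.array([n1,n2,[0,1,0]]);print("edge at y=0",np.linalg.solve(A,[n1@o1,n2@o2,0]),"dir",d)
x=np.array([.9785,.2062,0]);y=np.array([-.2062,.9785,0]);H=np.array([.5535,-.0185,.034])
for f in np.radians([39,60]):
    for r,h in((.14,6e-3),(.14,-6e-3)):print((H+x*(r*np.cos(f)+h*np.sin(f))+[0,0,r*np.sin(f)-h*np.cos(f)]).round(4))
w=pickle.load(open("w2.pkl","rb"))[1]; print(np.array(w["tool_from_camera"]).round(3))
E
```

```text
edge at y=0 [0.61660881 0.         0.66892772] dir [ 7.52810422e-04 -9.99714227e-01  2.38934751e-02]
[0.6637 0.0047 0.1174]
[0.6563 0.0032 0.1268]
[ 0.6271 -0.003   0.1522]
[ 0.6169 -0.0051  0.1582]
[[ 0.001 -0.959 -0.283  0.081]
 [ 1.     0.     0.001  0.   ]
 [-0.001 -0.283  0.959 -0.169]
 [ 0.     0.     0.     1.   ]]
```

Cabinet underside z≈0.67, so it's clear. I'll fly over the screen and go down behind it.

>>> {"fn": "jog_arm", "kwargs": {"commands": [{"hand": 3, "x": 3.74, "y": -2.98, "z": 0, "wx": 0, "wy": 0, "wz": 0}, {"hand": 3, "x": 3.74, "y": -2.98, "z": 0, "wx": 0, "wy": 0, "wz": 0}, {"hand": 3, "x": 3.74, "y": -2.98, "z": 0, "wx": 0, "wy": 0, "wz": 0}, {"hand": 3, "x": 3.74, "y": -2.98, "z": 0, "wx": 0, "wy": 0, "wz": 0}, {"hand": 3, "x": 3.74, "y": -2.98, "z": 0, "wx": 0, "wy": 0, "wz": 0}, {"hand": 3, "x": 3.74, "y": -2.98, "z": 0, "wx": 0, "wy": 0, "wz": 0}, {"hand": 3, "x": 3.74, "y": -2.98, "z": 0, "wx": 0, "wy": 0, "wz": 0}, {"hand": 3, "x": 3.74, "y": -2.98, "z": 0, "wx": 0, "wy": 0, "wz": 0}, {"hand": 3, "x": 0, "y": 0, "z": 0, "wx": 0, "wy": 0, "wz": 0}, {"hand": 3, "x": 0, "y": 0, "z": 0, "wx": 0, "wy": 0, "wz": 0}, {"hand": 3, "x": 0, "y": 0, "z": 3, "wx": 0, "wy": 0, "wz": 0}, {"hand": 3, "x": 0, "y": 0, "z": 3, "wx": 0, "wy": 0, "wz": 0}]}}

```text
clock: 11.98
tool_pos: [0.6971, 0.0105, 0.1707]
ee_rot: [[0.981, 0.192, 0.001], [0.192, -0.981, -0.0], [0.001, 0.001, -1.0]]
contact_force: [-0.2, 0.3, -0.8]
grip_width: 0.319
grasp_force: 0.0
```

>>> {"fn": "jog_arm", "kwargs": {"commands": [{"hand": 3, "x": 0, "y": 0, "z": 3, "wx": 0, "wy": 0, "wz": 0}, {"hand": 3, "x": 0, "y": 0, "z": 3, "wx": 0, "wy": 0, "wz": 0}, {"hand": 3, "x": 0, "y": 0, "z": 1, "wx": 0, "wy": 0, "wz": 0}, {"hand": 3, "x": 0, "y": 0, "z": 0, "wx": 0, "wy": 0, "wz": 0}, {"hand": 3, "x": -1, "y": 0, "z": 0, "wx": 0, "wy": 0, "wz": 0}, {"hand": 3, "x": -0.5, "y": 0, "z": 0, "wx": 0, "wy": 0, "wz": 0}, {"hand": 3, "x": -0.5, "y": 0, "z": 0, "wx": 0, "wy": 0, "wz": 0}, {"hand": 3, "x": -0.5, "y": 0, "z": 0, "wx": 0, "wy": 0, "wz": 0}, {"hand": 3, "x": -0.5, "y": 0, "z": 0, "wx": 0, "wy": 0, "wz": 0}, {"hand": 3, "x": 0, "y": 0, "z": 0, "wx": 0, "wy": 0, "wz": 0}]}}

```text
clock: 13.22
tool_pos: [0.6723, 0.0066, 0.1046]
ee_rot: [[0.981, 0.194, 0.013], [0.194, -0.981, 0.001], [0.013, 0.001, -1.0]]
contact_force: [8.8, 3.5, 3.8]
grip_width: 0.318
grasp_force: 4.3
```

>>> {"fn": "jog_arm", "kwargs": {"commands": [{"hand": 3, "x": -0.4, "y": 0, "z": 0, "wx": 0, "wy": 0, "wz": 0}, {"hand": 3, "x": -0.4, "y": 0, "z": 0, "wx": 0, "wy": 0, "wz": 0}, {"hand": 3, "x": -0.4, "y": 0, "z": 0, "wx": 0, "wy": 0, "wz": 0}, {"hand": 3, "x": -0.4, "y": 0, "z": 0, "wx": 0, "wy": 0, "wz": 0}, {"hand": 3, "x": -0.4, "y": 0, "z": 0, "wx": 0, "wy": 0, "wz": 0}, {"hand": 3, "x": 0, "y": 0, "z": 0, "wx": 0, "wy": 0, "wz": 0}]}}

```text
clock: 13.98
tool_pos: [0.6639, 0.0045, 0.1151]
ee_rot: [[0.98, 0.194, 0.041], [0.194, -0.981, 0.004], [0.041, 0.004, -0.999]]
contact_force: [23.3, 9.5, 19.1]
grip_width: 0.316
grasp_force: 12.7
```

```bash
python3 - <<'E'
from h import *
import pickle
s=arm.get_obs();c=arm.camera("scene");t=arm.camera("top");pickle.dump((s,c,t),open("r.pkl","wb"))
print(s["clock"],s["tool_pos"],s["contact_force"])
a=cv2.resize(c["img"][190:290,275:375],(500,500),interpolation=cv2.INTER_CUBIC)
b=cv2.resize(t["img"][170:270,310:370],(300,500),interpolation=cv2.INTER_CUBIC)
cv2.imwrite("pics/tilt.png",np.hstack([a,b])[:,:,::-1])
E
```

```text
13.975 [0.66387081 0.00446813 0.11506195] [23.28731403  9.52138819 19.05210467]
```

View pics/tilt.png

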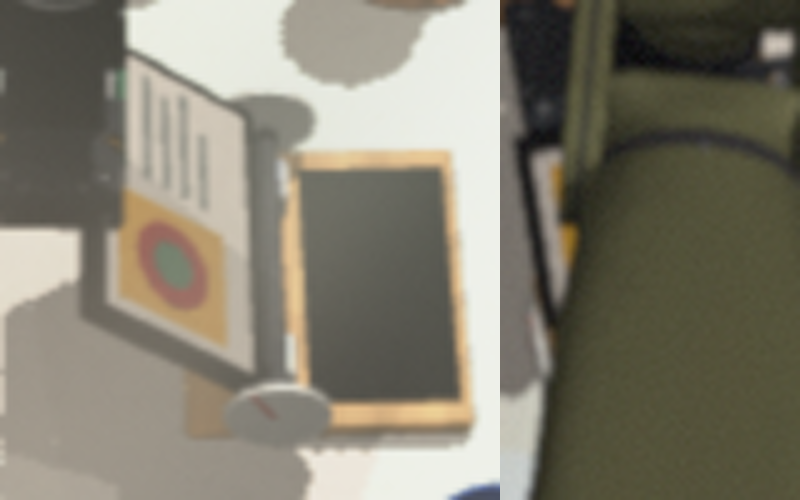

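The screen is still at about 40° (red mark at (262,405) in the crop). The finger is sticking to the edge instead of sliding, so the force jams. I'll follow the edge's arc by moving upwards as well.

>>> {"fn": "jog_arm", "kwargs": {"commands": [{"hand": 3, "x": 0, "y": 0, "z": -0.5, "wx": 0, "wy": 0, "wz": 0}, {"hand": 3, "x": 0, "y": 0, "z": -0.5, "wx": 0, "wy": 0, "wz": 0}, {"hand": 3, "x": 0, "y": 0, "z": -0.5, "wx": 0, "wy": 0, "wz": 0}, {"hand": 3, "x": 0, "y": 0, "z": -0.5, "wx": 0, "wy": 0, "wz": 0}, {"hand": 3, "x": 0, "y": 0, "z": 0, "wx": 0, "wy": 0, "wz": 0}]}}

```text
clock: 14.7
tool_pos: [0.6534, 0.0024, 0.1259]
ee_rot: [[0.981, 0.194, 0.014], [0.194, -0.981, 0.0], [0.014, 0.003, -1.0]]
contact_force: [8.2, 1.7, 6.2]
grip_width: 0.316
grasp_force: 4.2
```

>>> {"fn": "jog_arm", "kwargs": {"commands": [{"hand": 3, "x": -0.3, "y": 0, "z": -0.4, "wx": 0, "wy": 0, "wz": 0}, {"hand": 3, "x": -0.3, "y": 0, "z": -0.4, "wx": 0, "wy": 0, "wz": 0}, {"hand": 3, "x": -0.3, "y": 0, "z": -0.3, "wx": 0, "wy": 0, "wz": 0}, {"hand": 3, "x": 0, "y": 0, "z": 0, "wx": 0, "wy": 0, "wz": 0}]}}

```text
clock: 15.2
tool_pos: [0.6423, 0.0002, 0.1348]
ee_rot: [[0.981, 0.194, 0.009], [0.194, -0.981, -0.0], [0.008, 0.002, -1.0]]
contact_force: [5.9, 1.2, 4.6]
grip_width: 0.313
grasp_force: 2.9
```

```bash
cat > ang.py <<'E'
from h import *
import pickle
x=np.array([.9785,.2062,0]);y=np.array([-.2062,.9785,0]);H=np.array([.5535,-.0185,.034])
def scr(th,r,yy,n=.006):  # point on front face (n toward front)
    return H+y*yy+x*(r*np.cos(th)-n*np.sin(th))+np.array([0,0,r*np.sin(th)+n*np.cos(th)])
def angle(c,px,yy,n,r=.14):
    # cast the ray onto the vertical plane display-y=yy, read the angle about the hinge
    o,d=ray(c,px);p=o+d*((H+y*yy-o)@y)/(d@y)-H
    u,v=p@x,p[2];rr=np.hypot(u,v);return np.degrees(np.arctan2(v,u)-np.arcsin(n/rr)),rr
E
python3 - <<'E'
from ang import *
s=arm.get_obs();c=arm.camera("scene");pickle.dump((s,c),open("r2.pkl","wb"))
print(s["clock"],s["tool_pos"],s["contact_force"])
s0=pickle.load(open("scene.pkl","rb"))
print("initial scene TL front:",angle(s0,(288.1,255.1),.095,.006))
c1=pickle.load(open("r.pkl","rb"))[1]
# front-left picture: orange/yellow square centroid in scene, before/after
for k in(s0,c1,c):
    hsv=cv2.cvtColor(k["img"],cv2.COLOR_RGB2HSV)
    m=cv2.inRange(hsv,(0,140,60),(12,255,255));m[:190]=0;m[270:]=0;m[:,:280]=0;m[:,345:]=0
    n,l,st,ce=cv2.connectedComponentsWithStats(m);i=1+np.argmax(st[1:,4]);print(ce[i],st[i])
E
```

```text
15.2 [6.42342285e-01 1.54987798e-04 1.34824825e-01] [5.92982868 1.23612875 4.57384874]
initial scene TL front: (np.float64(37.60569919473367), np.float64(0.14125530581601597))Traceback (most recent call last):
  File "<stdin>", line 11, in <module>
    return _wrapfunc(a, 'argmax', axis=axis, out=out, **kwds)
    return bound(*args, **kwds)
ValueError: attempt to get argmax of an empty sequence
```

```bash
cat >> ang.py <<'E'
def sq(k,x0=270,y0=185,x1=345,y1=275,lo=12,hi=28,S=90):
    hsv=cv2.cvtColor(k["img"],cv2.COLOR_RGB2HSV)
    m=cv2.inRange(hsv,(lo,S,120),(hi,255,255));g=np.zeros_like(m);g[y0:y1,x0:x1]=m[y0:y1,x0:x1]
    cs=cv2.findContours(cv2.morphologyEx(g,cv2.MORPH_OPEN,np.ones((2,2))),0,1)[0];q=cv2.convexHull(max(cs,key=cv2.contourArea))
    M=cv2.moments(q);return (M["m10"]/M["m00"],M["m01"]/M["m00"]),cv2.contourArea(q),cv2.boundingRect(q)
E
python3 - <<'E'
from ang import *
s0=pickle.load(open("scene.pkl","rb"));t0=pickle.load(open("top.pkl","rb"))
c1=pickle.load(open("r.pkl","rb"))[1];c2=pickle.load(open("r2.pkl","rb"))[1]
a=sq(s0);b=sq(t0,310,185,352,232);print("scene0",a);print("top0",b)
X,e=tri([ray(s0,a[0]),ray(t0,b[0])]);print("square centre",X,e)
p=X-H;yy=p@y;print("yy",yy,"r",np.hypot(p@x,p[2]),"angle",angle(s0,a[0],yy,.006),angle(t0,b[0],yy,.006))
for k in(c1,c2):
    q=sq(k);print(q,angle(k,q[0],yy,.006))
E
```

```text
scene0 ((306.9209471766848, 245.25282331511838), 457.5, (296, 231, 23, 29))
top0 ((334.30606995884773, 211.29603909465018), 648.0, (320, 197, 29, 30))
square centre [0.60256719 0.03237876 0.08597865] [np.float64(0.000817515408444347), np.float64(0.000817515408444434)]
yy 0.03966720932004654 r 0.0782587565420144 angle (np.float64(37.22209564551142), np.float64(0.07919852901361948)) (np.float64(35.088997534405515), np.float64(0.0759035199286291))
((309.9606365159129, 243.90536013400333), 398.0, (300, 230, 21, 29)) (np.float64(44.64227278323804), np.float64(0.07784824505902631))
((313.97984496124025, 238.9093023255814), 215.0, (308, 227, 15, 23)) (np.float64(60.236043661577064), np.float64(0.09152405820143379))
```

>>> {"fn": "jog_arm", "kwargs": {"commands": [{"hand": 3, "x": 1, "y": 0, "z": 0, "wx": 0, "wy": 0, "wz": 0}, {"hand": 3, "x": 2, "y": 0, "z": 0, "wx": 0, "wy": 0, "wz": 0}, {"hand": 3, "x": 0, "y": 0, "z": -4, "wx": 0, "wy": 0, "wz": 0}, {"hand": 3, "x": 0, "y": 0, "z": -4, "wx": 0, "wy": 0, "wz": 0}, {"hand": 3, "x": 0, "y": 0, "z": -4, "wx": 0, "wy": 0, "wz": 0}, {"hand": 3, "x": -4.5, "y": 0, "z": 0, "wx": 0, "wy": 0, "wz": 0}, {"hand": 3, "x": -4.5, "y": 0, "z": 0, "wx": 0, "wy": 0, "wz": 0}, {"hand": 3, "x": -4.5, "y": 0, "z": 0, "wx": 0, "wy": 0, "wz": 0}, {"hand": 3, "x": -4.5, "y": 0, "z": 0, "wx": 0, "wy": 0, "wz": 0}, {"hand": 3, "x": 0, "y": 0, "z": 0, "wx": 0, "wy": 0, "wz": 0}, {"hand": 3, "x": 0, "y": 0, "z": 0, "wx": 0, "wy": 0, "wz": 0}]}}

```text
clock: 16.62
tool_pos: [0.4925, -0.0287, 0.2514]
ee_rot: [[0.981, 0.193, -0.001], [0.193, -0.981, 0.0], [-0.001, -0.0, -1.0]]
contact_force: [-1.1, -0.2, -0.2]
grip_width: 0.318
grasp_force: 0.0
```

```bash
python3 - <<'E'
from ang import *
s=arm.get_obs();w=wcam();c=arm.camera("scene");t=arm.camera("top");pickle.dump((s,w,c,t),open("v.pkl","wb"))
print(s["clock"],s["tool_pos"])
a=cv2.resize(c["img"][190:290,280:340],(360,600),interpolation=cv2.INTER_CUBIC)
b=cv2.resize(w["img"][0:240,240:416],(440,600),interpolation=cv2.INTER_CUBIC)
cv2.imwrite("pics/v.png",np.hstack([a,b])[:,:,::-1])
for th in(54,57,60,63):
    f=np.radians(th);print(th,"scene",[proj(c,scr(f,.14,yy)).round(1).tolist() for yy in(.095,-.095)],"wrist",[proj(w,scr(f,.14,yy)).round(1).tolist() for yy in(.095,-.095)])
E
```

```text
16.625 [ 0.4925219  -0.02869529  0.25135445]
54 scene [[299.7, 249.4], [299.4, 191.2]] wrist [[186.1, 59.0], [449.6, 55.3]]
57 scene [[302.1, 248.5], [301.6, 190.3]] wrist [[185.2, 67.3], [450.8, 63.7]]
60 scene [[304.6, 247.7], [303.9, 189.4]] wrist [[184.4, 76.3], [451.8, 72.6]]
63 scene [[307.2, 247.0], [306.4, 188.6]] wrist [[183.9, 85.6], [452.6, 82.0]]
```

View pics/v.png

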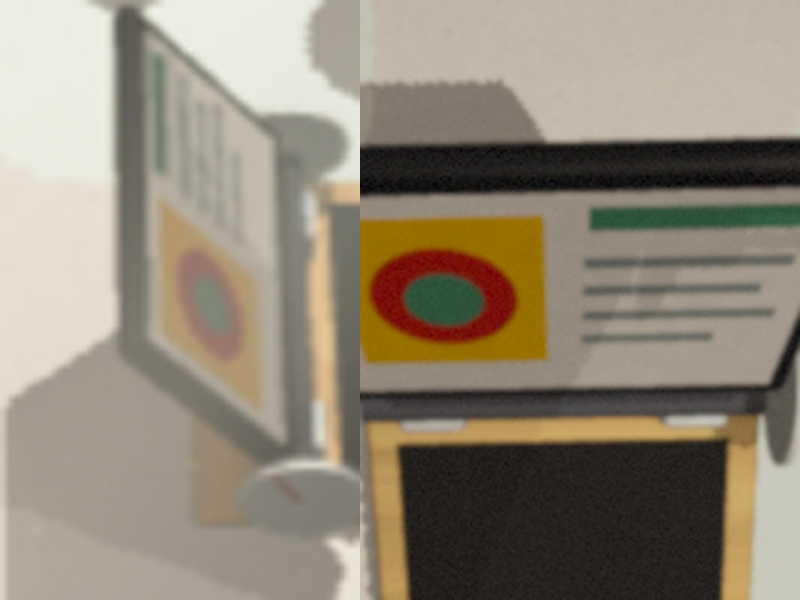

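The last picture shows the screen free-standing. In the wrist view its upper outline is at row ≈58 and the square at columns ≈240–314, rows ≈86–144. In the scene view its upper outline is at column ≈299.7. I'll solve for the angle jointly from these point features.

```bash
cat > fit.py <<'E'
from ang import *
from scipy.optimize import least_squares
s0=pickle.load(open("scene.pkl","rb"));t0=pickle.load(open("top.pkl","rb"));w0=pickle.load(open("w2.pkl","rb"))[1]
def green(k,x0,y0,x1,y1):  # green dot in the middle of the picture
    hsv=cv2.cvtColor(k["img"],cv2.COLOR_RGB2HSV);m=cv2.inRange(hsv,(40,35,40),(100,255,255));g=np.zeros_like(m);g[y0:y1,x0:x1]=m[y0:y1,x0:x1]
    q=max(cv2.findContours(g,0,1)[0],key=cv2.contourArea);e=cv2.moments(q);return np.array([e["m10"]/e["m00"],e["m01"]/e["m00"]]),cv2.contourArea(q),cv2.boundingRect(q)
def edge(prof,thr):  # subpixel first crossing below thr
    i=np.argmax(prof<thr);return i-1+(prof[i-1]-thr)/(prof[i-1]-prof[i])
gray=lambda k:cv2.GaussianBlur(cv2.cvtColor(k["img"],cv2.COLOR_RGB2GRAY),(3,3),0).astype(float)
E
python3 - <<'E'
from fit import *
_,w1,s1,t1=pickle.load(open("v.pkl","rb"))
G=[(s0,0,green(s0,298,232,320,255)),(t0,0,green(t0,325,200,345,222)),(w0,0,green(w0,295,70,360,135)),(s1,1,green(s1,305,230,325,250)),(w1,1,green(w1,240,90,320,150))]
for k,i,g in G:print(i,g)
g=gray(w1);print("w1 top rows",[ (u,round(edge(g[40:90,u],60)+40,1)) for u in(260,320,380)],g[50:82:2,320].round())
g=gray(w0);print("w0 top rows",[ (u,round(edge(g[15:60,u],60)+15,1)) for u in(320,380,440)])
g=gray(s1);print("s1",g[225,292:310].round());g=gray(s0);print("s0",g[225,280:300].round())
E
```

```text
Traceback (most recent call last):
  File "fit.py", line 6, in green
    q=max(cv2.findContours(g,0,1)[0],key=cv2.contourArea);e=cv2.moments(q);return np.array([e["m10"]/e["m00"],e["m01"]/e["m00"]]),cv2.contourArea(q),cv2.boundingRect(q)
ValueError: max() iterable argument is empty
```

```bash
sed -i 's/m=cv2.inRange(hsv,(40,35,40),(100,255,255))/d=k["img"].astype(int);m=((d[:,:,1]>d[:,:,0]+3)*255).astype(np.uint8)/' fit.py
python3 - <<'E'
from fit import *
_,w1,s1,t1=pickle.load(open("v.pkl","rb"))
G=[(s0,0,(298,232,320,255)),(t0,0,(325,200,345,222)),(w0,0,(295,70,360,135)),(s1,1,(305,225,325,255)),(w1,1,(240,90,320,150))]
for k,i,b in G:
    try:print(i,green(k,*b))
    except Exception as e:print("none",i,b)
g=gray(w1);print("w1 top rows",[ (u,round(edge(g[40:90,u],60)+40,1)) for u in(260,320,380)],g[50:82:2,320].round())
g=gray(w0);print("w0 top rows",[ (u,round(edge(g[15:60,u],60)+15,1)) for u in(320,380,440)])
g=gray(s1);print("s1",g[225,292:310].round());g=gray(s0);print("s0",g[225,280:300].round())
E
```

```text
0 (array([306.39583333, 244.14583333]), 24.0, (304, 241, 6, 7))
0 (array([333.49794239, 210.60082305]), 40.5, (330, 207, 8, 8))
0 (array([326.21317829, 102.50089445]), 559.0, (312, 90, 29, 26))
1 (array([314.6, 239.8]), 10.0, (313, 237, 4, 7))
1 (array([273.01535354, 119.62020202]), 412.5, (258, 110, 31, 20))
w1 top rows [(260, np.float64(58.0)), (320, np.float64(57.7)), (380, np.float64(56.5))] [188. 189. 185. 140.  47.  22.  26.  29.  34.  34.  24.  18.  22.  80.
 137. 143.]
w0 top rows [(320, np.float64(31.1)), (380, np.float64(31.0)), (440, np.float64(29.8))]
s1 [225. 224. 224. 225. 225. 221. 200. 159. 122. 108. 108. 118. 143. 164.
 166. 160. 160. 165.]
s0 [221. 221. 222. 222. 222. 217. 196. 154. 115.  99. 104. 128. 167. 194.
 194. 185. 186. 197. 206. 202.]
```

```bash
cat >> fit.py <<'E'
def solve(S1,show=True):
    """S1: list of ('g',cam,px) green-dot centres / ('v'|'u',cam,(col,row)) rear upper outline, after the tilt"""
    L=[(0,'s','g',s0,(306.4,244.1),1),(0,'t','g',t0,(333.5,210.6),.7),(0,'w','g',w0,(326.2,102.5),1),
       (0,'s','u',s0,(286.9,225),.7),(0,'w','v',w0,(320,30.8),1),(0,'w','v',w0,(380,30.5),1)]+S1
    cam='stw'
    def pt(p,st,r,n,yy,b):return H+b+x*p[4]+[0,0,p[5]]+y*yy+x*(r*np.cos(p[st])-n*np.sin(p[st]))+np.array([0,0,r*np.sin(p[st])+n*np.cos(p[st])])
    def res(p):
        o=[]
        for st,cn,ty,k,px,sg in L:
            i=cam.index(cn);b=np.array(p[6+3*i:9+3*i])
            if ty=='g':o+=list((proj(k,pt(p,st,p[2],.006,p[3],b))-px)/sg)
            else:
                A,B=[proj(k,pt(p,st,.14,-.006,q,b)) for q in(-.09,.09)];j=0 if ty=='v' else 1
                f=(px[j]-A[j])/(B[j]-A[j]);o.append(((A+f*(B-A))[1-j]-px[1-j])/sg)
        return np.array(o+[p[4]/.002,p[5]/.002]+list(np.array(p[6:15])/.0015))
    s=least_squares(res,[.68,1.0,.078,.04]+[0]*11);C=np.linalg.inv(s.jac.T@s.jac)
    print("deg",np.degrees(s.x[:2]),"+-",np.degrees(np.sqrt(np.diag(C)[:2])),"cost",s.cost,"r,yy,dx,dz",s.x[2:6].round(4),"\nres",s.fun[:-11].round(1))
    return s.x
E
python3 - <<'E'
from fit import *
_,w1,s1,t1=pickle.load(open("v.pkl","rb"))
solve([(1,'s','g',s1,(314.6,239.8),1),(1,'w','g',w1,(273,119.6),1),(1,'s','u',s1,(298.8,225),.7),(1,'w','v',w1,(260,57.6),1),(1,'w','v',w1,(320,57.2),1)])
E
```

```text
deg [39.38799846 57.91995638] +- [1.78357991 1.06170762] cost 1.6092338581279901 r,yy,dx,dz [ 0.0842  0.0401 -0.001  -0.0002] 
res [-0.1 -0.   0.6 -0.6  0.1  0.4  0.3  0.  -0.4 -0.2  0.7 -0.2 -0.3  0.3
  0.3 -0.1]
```

The two-state fit gives 57.9° ± 1°. I'll go back behind the screen and add about 2° along the arc.

>>> {"fn": "jog_arm", "kwargs": {"commands": [{"hand": 3, "x": 4.5, "y": 0, "z": 0, "wx": 0, "wy": 0, "wz": 0}, {"hand": 3, "x": 4.5, "y": 0, "z": 0, "wx": 0, "wy": 0, "wz": 0}, {"hand": 3, "x": 4.5, "y": 0, "z": 0, "wx": 0, "wy": 0, "wz": 0}, {"hand": 3, "x": 4.5, "y": 0, "z": 0, "wx": 0, "wy": 0, "wz": 0}, {"hand": 3, "x": 0, "y": 0, "z": 0, "wx": 0, "wy": 0, "wz": 0}, {"hand": 3, "x": 0, "y": 0, "z": 4, "wx": 0, "wy": 0, "wz": 0}, {"hand": 3, "x": 0, "y": 0, "z": 4, "wx": 0, "wy": 0, "wz": 0}, {"hand": 3, "x": 0, "y": 0, "z": 4, "wx": 0, "wy": 0, "wz": 0}, {"hand": 3, "x": -1, "y": 0, "z": 0, "wx": 0, "wy": 0, "wz": 0}, {"hand": 3, "x": -1, "y": 0, "z": 0, "wx": 0, "wy": 0, "wz": 0}, {"hand": 3, "x": -0.6, "y": 0, "z": 0, "wx": 0, "wy": 0, "wz": 0}, {"hand": 3, "x": -0.4, "y": 0, "z": 0, "wx": 0, "wy": 0, "wz": 0}, {"hand": 3, "x": 0, "y": 0, "z": 0, "wx": 0, "wy": 0, "wz": 0}, {"hand": 3, "x": 0, "y": 0, "z": 0, "wx": 0, "wy": 0, "wz": 0}]}}

```text
clock: 18.52
tool_pos: [0.6414, 0.0002, 0.1337]
ee_rot: [[0.981, 0.194, 0.005], [0.194, -0.981, -0.0], [0.005, 0.001, -1.0]]
contact_force: [4.2, 1.2, 4.8]
grip_width: 0.316
grasp_force: 2.8
```

>>> {"fn": "jog_arm", "kwargs": {"commands": [{"hand": 3, "x": -0.2, "y": 0, "z": -0.1, "wx": 0, "wy": 0, "wz": 0}, {"hand": 3, "x": -0.15, "y": 0, "z": -0.1, "wx": 0, "wy": 0, "wz": 0}, {"hand": 3, "x": 0, "y": 0, "z": 0, "wx": 0, "wy": 0, "wz": 0}, {"hand": 3, "x": 0, "y": 0, "z": 0, "wx": 0, "wy": 0, "wz": 0}]}}

```text
clock: 19.02
tool_pos: [0.6382, -0.0004, 0.1356]
ee_rot: [[0.981, 0.194, 0.005], [0.194, -0.981, -0.0], [0.005, 0.001, -1.0]]
contact_force: [5.5, 1.7, 4.5]
grip_width: 0.317
grasp_force: 3.0
```

>>> {"fn": "jog_arm", "kwargs": {"commands": [{"hand": 3, "x": 1, "y": 0, "z": 0, "wx": 0, "wy": 0, "wz": 0}, {"hand": 3, "x": 2, "y": 0, "z": 0, "wx": 0, "wy": 0, "wz": 0}, {"hand": 3, "x": 0, "y": 0, "z": -4, "wx": 0, "wy": 0, "wz": 0}, {"hand": 3, "x": 0, "y": 0, "z": -4, "wx": 0, "wy": 0, "wz": 0}, {"hand": 3, "x": 0, "y": 0, "z": -4, "wx": 0, "wy": 0, "wz": 0}, {"hand": 3, "x": -4.5, "y": 0, "z": 0, "wx": 0, "wy": 0, "wz": 0}, {"hand": 3, "x": -4.5, "y": 0, "z": 0, "wx": 0, "wy": 0, "wz": 0}, {"hand": 3, "x": -4.5, "y": 0, "z": 0, "wx": 0, "wy": 0, "wz": 0}, {"hand": 3, "x": -4.5, "y": 0, "z": 0, "wx": 0, "wy": 0, "wz": 0}, {"hand": 3, "x": 0, "y": 0, "z": 0, "wx": 0, "wy": 0, "wz": 0}, {"hand": 3, "x": 0, "y": 0, "z": 0, "wx": 0, "wy": 0, "wz": 0}]}}

```text
clock: 20.4
tool_pos: [0.4889, -0.0294, 0.2531]
ee_rot: [[0.981, 0.193, -0.001], [0.193, -0.981, 0.0], [-0.001, -0.001, -1.0]]
contact_force: [0.5, -0.2, 0.1]
grip_width: 0.316
grasp_force: 0.0
```

```bash
python3 - <<'E'
from fit import *
s=arm.get_obs();w1=wcam();s1=arm.camera("scene");t1=arm.camera("top");pickle.dump((s,w1,s1,t1),open("v2.pkl","wb"))
a=green(s1,305,225,325,255);b=green(w1,240,90,320,160);print(a,b)
g=gray(w1);rows=[edge(g[40:100,u],100)+40 for u in(260,320,380)];print(rows)
g=gray(s1)[225,292:315];h=(g[:3].mean()+g[:14].min())/2;u=edge(g,h)+292;print(g.round(),u)
solve([(1,'s','g',s1,a[0],1),(1,'w','g',w1,b[0],1),(1,'s','u',s1,(u,225),.7),(1,'w','v',w1,(260,rows[0]),1),(1,'w','v',w1,(320,rows[1]),1)])
E
```

```text
(array([315.56140351, 239.64912281]), 9.5, (314, 237, 4, 7)) (array([273.24223074, 118.3158791 ]), 391.5, (258, 110, 31, 18))
[np.float64(56.6), np.float64(56.934782608695656), np.float64(55.8)]
[225. 224. 224. 225. 225. 225. 224. 215. 181. 135. 110. 108. 112. 126.
 147. 160. 159. 156. 159. 164. 168. 168. 164.] 300.32246376811594
deg [39.03602016 59.51788468] +- [1.77997566 1.01889252] cost 2.0758630398838807 r,yy,dx,dz [ 0.0841  0.04   -0.0013 -0.0002] 
res [ 0.   0.   0.6 -0.5  0.2  0.6  0.3 -0.  -0.5 -0.2  0.6 -0.3 -0.6  0.1
  0.8 -0.4]
```

The estimate is 59.5° ± 1°. As an independent check, I'll look at the display from the right side to compare the screen's side edge with the red 60° line.

>>> {"fn": "jog_arm", "kwargs": {"commands": [{"hand": 3, "x": 0.9, "y": 4.5, "z": -1, "wx": 0, "wy": 0, "wz": 0}, {"hand": 3, "x": 0.9, "y": 4.5, "z": -1, "wx": 0, "wy": 0, "wz": 0}, {"hand": 3, "x": 0.9, "y": 4.5, "z": 0, "wx": 0, "wy": 0, "wz": 0}, {"hand": 3, "x": 0.9, "y": 4.5, "z": 0, "wx": 0, "wy": 0, "wz": 0}, {"hand": 3, "x": 0, "y": 0, "z": 0, "wx": 0.17, "wy": 0, "wz": 0}, {"hand": 3, "x": 0, "y": 0, "z": 0, "wx": 0.17, "wy": 0, "wz": 0}, {"hand": 3, "x": 0, "y": 0, "z": 0, "wx": 0.17, "wy": 0, "wz": 0}, {"hand": 3, "x": 0, "y": 0, "z": 0, "wx": 0.17, "wy": 0, "wz": 0}, {"hand": 3, "x": 0, "y": 0, "z": 0, "wx": 0.17, "wy": 0, "wz": 0}, {"hand": 3, "x": 0, "y": 0, "z": 0, "wx": 0, "wy": 0, "wz": 0}, {"hand": 3, "x": 0, "y": 0, "z": 0, "wx": 0, "wy": 0, "wz": 0}]}}

```text
clock: 21.92
tool_pos: [0.5595, -0.199, 0.2737]
ee_rot: [[0.981, 0.129, -0.146], [0.194, -0.649, 0.736], [0.0, -0.75, -0.661]]
contact_force: [0.1, -0.6, 0.2]
grip_width: 0.313
grasp_force: 0.0
```

```bash
python3 - <<'E'
from fit import *
s=arm.get_obs();w=wcam();pickle.dump((s,w),open("side.pkl","wb"));cv2.imwrite("pics/side.png",w["img"][:,:,::-1])
print(s["clock"],s["tool_pos"],s["ee_rot"].round(2))
print("hinge end",proj(w,H-y*.1045).round(),"top R",proj(w,scr(np.radians(60),.14,-.095,0)).round(),"top L",proj(w,scr(np.radians(60),.14,.095,0)).round())
def onto(px,yy):
    o,d=ray(w,px);p=o+d*((H+y*yy-o)@y)/(d@y)-H;return p@x,p[2]
hsv=cv2.cvtColor(w["img"],cv2.COLOR_RGB2HSV);m=cv2.inRange(hsv,(0,90,60),(8,255,255))|cv2.inRange(hsv,(172,90,60),(180,255,255))
n,l,st,ce=cv2.connectedComponentsWithStats(m)
for i in range(1,n):
    if st[i,4]>15:
        P=np.array([onto((u,v),-.1045) for v,u in np.argwhere(l==i)]);vx,vy,cx,cy=cv2.fitLine(P.astype(np.float32),1,0,.01,.01).ravel()
        print("red",st[i],"plane centre",cx.round(4),cy.round(4),"deg",np.degrees(np.arctan2(vy,vx)))
g=gray(w)
for r in(.05,.07,.09,.11,.13):  # profile across the slab side face
    f=np.radians(60);out=[]
    for n_ in np.arange(-.02,.021,.002):
        u=proj(w,scr(f,r,-.095,n_));out.append(int(g[int(round(u[1])),int(round(u[0]))]) if 0<=u[0]<639 and 0<=u[1]<479 else -1)
    print(r,proj(w,scr(f,r,-.095,0)).round(),out)
E
```

```text
21.925 [ 0.55953619 -0.19901656  0.27365151] [[ 0.98  0.13 -0.15]
 [ 0.19 -0.65  0.74]
 [ 0.   -0.75 -0.66]]
hinge end [431. 187.] top R [354. 118.] top L [244. 127.]
red [199  20   5   6  21] plane centre 0.1139 0.2583 deg -45.852257
red [205  25  19  11  66] plane centre 0.1124 0.2506 deg -69.699356
red [ 195   36   32   56 1133] plane centre 0.0927 0.2551 deg -24.10111
red [284 145  35  20 172] plane centre 0.0419 0.1887 deg 68.14542
red [421 178  11  10  29] plane centre 0.0066 0.0132 deg 60.331528
0.05 [403. 166.] [149, 133, 114, 100, 98, 97, 87, 63, 34, 13, 14, 18, 20, 26, 39, 110, 141, 143, 142, 114, 61]
0.07 [394. 157.] [128, 127, 123, 112, 102, 98, 90, 50, 15, 12, 15, 15, 14, 17, 34, 59, 76, 90, 130, 141, 145]
0.09 [384. 147.] [128, 129, 129, 127, 127, 125, 106, 43, 17, 11, 12, 14, 13, 19, 54, 76, 78, 72, 64, 74, 77]
0.11 [373. 136.] [128, 127, 128, 128, 128, 125, 89, 26, 11, 9, 9, 14, 13, 30, 56, 76, 78, 80, 78, 67, 69]
0.13 [361. 124.] [129, 128, 128, 129, 128, 127, 89, 28, 14, 12, 12, 11, 14, 31, 71, 79, 75, 71, 77, 78, 74]
```

The red line reads 60.3°, so the calibration holds. The slab's rear edge runs about 0.5–0.9° below 60°, so the screen is at ≈59.3°. The gripper is touching nothing, so I'm handing in.

```bash
python3 -c "
from cell import arm
print(arm.sign_off())"
```

```text
the job is handed in; nothing more can be done
None
```

I set the mug upright in the middle of the coaster, then raised the screen to about 59–60° by camera measurement; it stands there by itself, and I handed the job in at about 22 s without going near the salt box, onion or lemon.

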